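# Find the full soap tin and set it in the warmer

## Robot

A 6-joint arm with a two-finger parallel gripper is mounted at the origin on the work surface. World frame = base frame: x ahead of the robot, y to its left, z up, the work surface at z = 0. Lengths are in m, angles in degrees, forces in N, time in s.
With the tool pointing down it reaches from about 0.325 to 0.9 m from the base axis. Payload 3.5 kg.
Tool frame: the origin (TCP) lies at the very end of the fingers, on their centre line; the grasp point (between the pads) lies 19 mm behind it (grip_depth is the distance from the TCP to the grasp point, in m); z points along the fingers, y is the line along which they close (so a half turn about z gives the same grasp; the last joint's range is limited). The gripper opens to 85 mm and grips with 20 to 120 N. Pads are 22 mm wide; open, the fingers measure 114 mm over their backs; the gripper's body (76 mm by 85 mm) begins 54 mm behind the grasp point. The pads swing forward as they close: fully open they stand 13 mm farther back than shut.
Start: joints at [59.622, 15.837, -1.513, 72.651, 0, 84.076], TCP at [0.259, 0.569, 0.231] pointing down, gripper open.
Joint ranges: [-178.77, 178.77], [-48.84, 107.48], [-61.69, 71.31], [-111.58, 123.2], [-90, 87.43], [-180, 180]. Speed limits (degrees/s): [147.25, 147.25, 180, 180, 180, 180].

## Interface

Orientations are given as a 3x3 rotation matrix whose columns are the frame's x, y, z axes.
In Python, from bench import * gives the robot as it stands. The module is installed in compiled form; this text tells all that it offers.
- The arm moves only by the tool servo_tool, never from a script. Its argument "motion" is text: rows parted by semicolons, each of 7 numbers parted by spaces: the opening, from -1 (shut) to 1 (fully open), then the shift along the tool's x, y, z in m, then the turn, a rotation vector about the tool's x, y, z in rad. A call has 1 to 12 rows; each row shifts and turns the commanded pose from where the row before left it, along the tool's axes as they then stand; what a row does not reach is not made up. A row lasts 1/12 s, in which the tool goes at most 41.7 mm and 7.16 degrees, less where a joint would pass 70% of its speed; a pose out of reach is approached as far as the arm can. A call with a gripper value outside its range is refused whole. The fingers move at their own pace and stop on an object; "grip_force" is the grip in N (left out, the last holds). Time passes only in rows, so rows that do not move let the fingers close. It gives the time, the measured TCP pose, the force, the opening and the grip force at its end, in the units of the state.
- get_obs(): the state, without advancing time (a new reading comes with each control period).
- capture(name): name is "side" or "top"; returns the picture (420x560x3 uint8, blue, green, red); there is no depth.
- camera_params(name): a dict with "mtx" (3x3 intrinsics, pixels), "k1" (the pictures are not rectified: a ray, as slopes to the right and down, at radius r is drawn at 1 + k1 r^2 times it, then the intrinsics apply), "position" and "rotation" of the camera in the world. Camera axes: x right, y down, z forward; pixel columns grow to the right and rows downward; lengths in m; the calibration is good to about 2 mm. A picture is of the moment at which its call begins. camera_params takes no time and is no camera call.
- close_job(): hands the job in; it is judged then, once.
The state is a dict: "t": time; "joints": joint angles; "qvel": joint speeds; "tau": joint torques, N m; "tcp_pos": TCP position; "eef_rot": TCP orientation; "force": force on the tool from outside, world axes, zero at the start; "wrist_torque": the same for the moment, N m; "grip_width": opening from 0.0 (shut) to 1.0 (fully open); "finger_force": force on a finger pad.
Only numpy, scipy, OpenCV 4.12 (cv2) and the standard library are available. Lean on these libraries where they do the work, as an engineer would, in place of code of your own. Each camera call takes 0.05 s, during which the arm holds its last target. There are 200 camera calls.

## Task

Four identical closed tins stand in the wooden rack and only one still has its block of soap base inside: find it by its weight and stand it upright on the seat of the warmer between the two tall cheeks, putting it down on the table on the way to change grip, because the rack leaves only its narrow edges free and the warmer only its broad faces. Leave the three empty tins standing in the rack pockets, set everything down gently without dropping or tipping any tin, and leave the other things on the table where they are.

Things in the scene. Friction and masses are not known exactly. Their poses are not given: they have to be found in the camera images.
- tin_1: one of four identical closed tins of plain steel with flat lids, upright; 64 mm (its x) x 44 mm (its y) x 120 mm high (z up). Origin at the centre of its underside. The lids do not open. An empty tin weighs about 0.13 kg; the one with a soap block inside weighs 0.30 to 0.39 kg; nothing outside shows which it is
- tin_2: one of four identical closed tins of plain steel with flat lids, upright; 64 mm (its x) x 44 mm (its y) x 120 mm high (z up). Origin at the centre of its underside. The lids do not open. An empty tin weighs about 0.13 kg; the one with a soap block inside weighs 0.30 to 0.39 kg; nothing outside shows which it is
- tin_3: one of four identical closed tins of plain steel with flat lids, upright; 64 mm (its x) x 44 mm (its y) x 120 mm high (z up). Origin at the centre of its underside. The lids do not open. An empty tin weighs about 0.13 kg; the one with a soap block inside weighs 0.30 to 0.39 kg; nothing outside shows which it is
- tin_4: one of four identical closed tins of plain steel with flat lids, upright; 64 mm (its x) x 44 mm (its y) x 120 mm high (z up). Origin at the centre of its underside. The lids do not open. An empty tin weighs about 0.13 kg; the one with a soap block inside weighs 0.30 to 0.39 kg; nothing outside shows which it is
- rack: fixed wooden rack, 84 (x) x 220 (y) mm, holding the tins in a row along y; origin at its underside's centre. Floor 8 mm above the table; pockets at y = -81, -27, 27, 81 mm; dividers 4 mm thick, 52 mm high, 3 mm from each tin; lips on the long sides 18 mm high. Tins stand 10 mm apart with their y along the rack's y: no room for fingers between them, only their narrow edges (along x) are free
- warmer: fixed grey-green warmer: base 110 (x) x 124 (y) x 20 mm with two upright cheeks, 70 mm long in x, 22 mm thick, inner faces 76 mm apart at y = +-38 mm, tops 142 mm above the table (2 mm above a seated tin). Lips at x = +-27 mm rise 12 mm above the seat. Origin at its underside's centre
- seat (a point): centre of the warmer's seat, 20 mm above the table, where the tin's underside rests; axes as the warmer's. The tin's 64 mm width lies along y (either way round), 6 mm from each cheek: no room there for fingers; its broad faces are open to +-x
- bottle: bystander: clear plastic bottle with green cap, 66 mm across, 190 mm high; origin at the underside's centre
- cap: bystander: loose green screw cap, 36 mm across, 14 mm high, lying in front; origin at the underside's centre
- spoon: bystander: steel spoon lying flat in front, 170 mm long, x axis along it
- mug: bystander: white mug, 76 mm across, 85 mm high, at the left; origin at the underside's centre
- mould: bystander: grey block-shaped soap mould, 90 x 70 x 30 mm, at the right; origin at the underside's centre

How it is judged (in metres and radians):
On the way:
1. a tin has been stood on the table and let go, to change grip (((height (world z) of tin_1 below 0.004 m and angle between tin_1's own z axis and vertical below 0.1 rad and contact force between the fingers and tin_1 below 0.1 N) or (height (world z) of tin_2 below 0.004 m and angle between tin_2's own z axis and vertical below 0.1 rad and contact force between the fingers and tin_2 below 0.1 N) or (height (world z) of tin_3 below 0.004 m and angle between tin_3's own z axis and vertical below 0.1 rad and contact force between the fingers and tin_3 below 0.1 N) or (height (world z) of tin_4 below 0.004 m and angle between tin_4's own z axis and vertical below 0.1 rad and contact force between the fingers and tin_4 below 0.1 N))), for 0.1 s.
At the end, for the whole second after the job is handed in: Full tin (pressing with over 2.2 N) on the warmer seat, within 12 mm sideways and 4 mm in height; the three empty tins in the rack, within 15 mm of its x centre line, 108 mm along y, 4 mm of its floor; all upright within 0.08 rad, slower than 0.02 m/s (((x of tin_1 in the frame of seat between -0.012 and 0.012 m and y of tin_1 in the frame of seat between -0.012 and 0.012 m and z of tin_1 in the frame of seat between -0.004 and 0.004 m and contact force between tin_1 and warmer above 2.2 N) or (x of tin_2 in the frame of seat between -0.012 and 0.012 m and y of tin_2 in the frame of seat between -0.012 and 0.012 m and z of tin_2 in the frame of seat between -0.004 and 0.004 m and contact force between tin_2 and warmer above 2.2 N) or (x of tin_3 in the frame of seat between -0.012 and 0.012 m and y of tin_3 in the frame of seat between -0.012 and 0.012 m and z of tin_3 in the frame of seat between -0.004 and 0.004 m and contact force between tin_3 and warmer above 2.2 N) or (x of tin_4 in the frame of seat between -0.012 and 0.012 m and y of tin_4 in the frame of seat between -0.012 and 0.012 m and z of tin_4 in the frame of seat between -0.004 and 0.004 m and contact force between tin_4 and warmer above 2.2 N)) and ((x of tin_1 in the frame of rack between -0.015 and 0.015 m and y of tin_1 in the frame of rack between -0.108 and 0.108 m and z of tin_1 in the frame of rack between 0.004 and 0.012 m) or (x of tin_1 in the frame of seat between -0.012 and 0.012 m and y of tin_1 in the frame of seat between -0.012 and 0.012 m and z of tin_1 in the frame of seat between -0.004 and 0.004 m and contact force between tin_1 and warmer above 2.2 N)) and ((x of tin_2 in the frame of rack between -0.015 and 0.015 m and y of tin_2 in the frame of rack between -0.108 and 0.108 m and z of tin_2 in the frame of rack between 0.004 and 0.012 m) or (x of tin_2 in the frame of seat between -0.012 and 0.012 m and y of tin_2 in the frame of seat between -0.012 and 0.012 m and z of tin_2 in the frame of seat between -0.004 and 0.004 m and contact force between tin_2 and warmer above 2.2 N)) and ((x of tin_3 in the frame of rack between -0.015 and 0.015 m and y of tin_3 in the frame of rack between -0.108 and 0.108 m and z of tin_3 in the frame of rack between 0.004 and 0.012 m) or (x of tin_3 in the frame of seat between -0.012 and 0.012 m and y of tin_3 in the frame of seat between -0.012 and 0.012 m and z of tin_3 in the frame of seat between -0.004 and 0.004 m and contact force between tin_3 and warmer above 2.2 N)) and ((x of tin_4 in the frame of rack between -0.015 and 0.015 m and y of tin_4 in the frame of rack between -0.108 and 0.108 m and z of tin_4 in the frame of rack between 0.004 and 0.012 m) or (x of tin_4 in the frame of seat between -0.012 and 0.012 m and y of tin_4 in the frame of seat between -0.012 and 0.012 m and z of tin_4 in the frame of seat between -0.004 and 0.004 m and contact force between tin_4 and warmer above 2.2 N)) and angle between each of tin_1, tin_2, tin_3, tin_4's own z axis and vertical below 0.08 rad and linear speed of each of tin_1, tin_2, tin_3, tin_4 below 0.02 m/s); the robot touches nothing.
It fails at once if a tin was tipped over (more than 0.6 rad) (angle between any of tin_1, tin_2, tin_3, tin_4's own z axis and vertical above 0.6 rad).
It fails at once if a tin was dropped (moving faster than 0.45 m/s out of the fingers: about a 10 mm fall) ((linear speed of tin_1 above 0.45 m/s and contact force between the fingers and tin_1 below 0.1 N) or (linear speed of tin_2 above 0.45 m/s and contact force between the fingers and tin_2 below 0.1 N) or (linear speed of tin_3 above 0.45 m/s and contact force between the fingers and tin_3 below 0.1 N) or (linear speed of tin_4 above 0.45 m/s and contact force between the fingers and tin_4 below 0.1 N)).
It fails at once if another listed thing was moved by more than 30 mm (distance of any of bottle, cap, spoon, mug, mould from where it was at the start of the episode above 0.03 m).
It also fails if it takes over 72 s, if anything falls off the work surface, if the arm or the gripper's body presses on something with over 40 N, if the wrist force passes 120 N, or if a joint passes its speed limit or range.

## Working session

There is one attempt and no reset: what is moved stays moved. The work goes in short steps, Python scripts to look and compute and a tool call to move; the robot and the scene stay as the last step left them, time stands still between calls to the robot, and variables do not carry over. Pictures are saved under pics/ and viewed, at most 10 in all, crops included, and the job is handed in when it is done.

Besides the shell and the picture viewer there is one more tool, called after "Request:" in YAML: its name, and indented under it one key for each argument. servo_tool: Moves the arm, as the interface text tells. Its arguments: {"type":"object","properties":{"motion":{"type":"string"},"grip_force":{"type":"number"}},"required":["motion"]}

```bash
mkdir -p pics
python3 - <<'E'
from bench import *
import cv2
for n in("top","side"):
    cv2.imwrite(f"pics/{n}0.png",capture(n)); p=camera_params(n); print(n,p)
o=get_obs(); print(o)
E
```

```text
top {'mtx': array([[419.95609951,   0.        , 278.8758238 ],
       [  0.        , 419.95609951, 200.60032314],
       [  0.        ,   0.        ,   1.        ]]), 'k1': 0.04335661066023039, 'position': array([ 0.47777476, -0.00180076,  1.22356453]), 'rotation': array([[ 0.01632483, -0.99855114,  0.05127501],
       [-0.99981976, -0.01580545,  0.01051844],
       [-0.00969277, -0.05143748, -0.99862918]])}
side {'mtx': array([[414.52777026,   0.        , 280.38802731],
       [  0.        , 414.52777026, 217.99909439],
       [  0.        ,   0.        ,   1.        ]]), 'k1': 0.02318118236455103, 'position': array([ 0.39161192, -0.85554224,  0.82580486]), 'rotation': array([[ 0.9841974 , -0.10174296,  0.14492706],
       [-0.17587099, -0.65692464,  0.73315715],
       [ 0.02061258, -0.74705983, -0.66443716]])}
{'t': 0.1, 'joints': array([ 5.96224168e+01,  1.58765076e+01, -1.58989854e+00,  7.26519692e+01,
        6.19635661e-04,  8.40753533e+01]), 'qvel': array([ 0.08576837,  0.08051158,  0.21471112,  0.11406807, -0.01983236,
       -0.01277295]), 'tau': array([ 7.41443182e-04, -4.46707177e+01,  2.96128535e+01,  8.44192022e-03,
       -8.20369291e-05, -8.75104320e-06]), 'tcp_pos': array([0.25836208, 0.56831565, 0.23024398]), 'eef_rot': array([[-9.10301476e-01,  4.13944576e-01, -1.05411788e-03],
       [ 4.13945858e-01,  9.10299769e-01, -1.77692636e-03],
       [ 2.24014237e-04, -2.05388642e-03, -9.99997866e-01]]), 'force': array([ 0.57092445, -0.13562472, -0.56924717]), 'wrist_torque': array([ 0.03836349,  0.00604564, -0.01399626]), 'finger_force': 0.0, 'grip_width': 0.99695064525858}
```

View pics/top0.png

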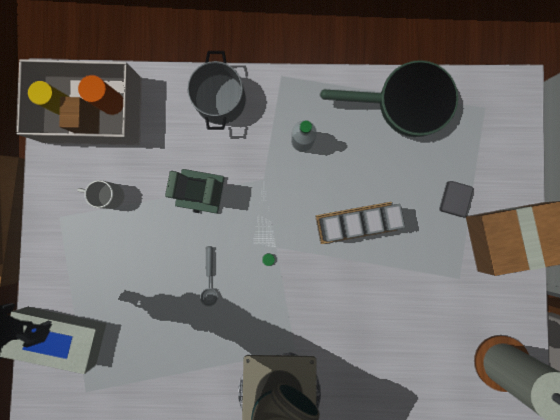

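View pics/side0.png

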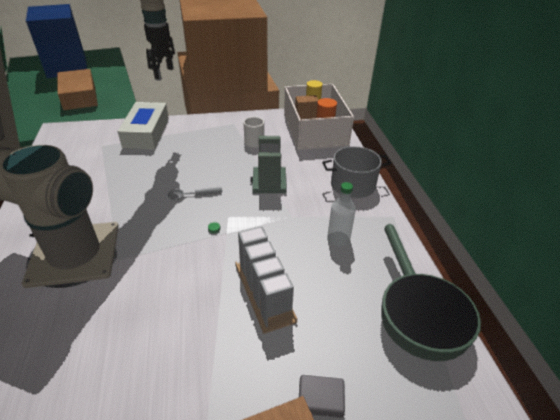

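The top view shows the rack at about (360,222) with four tin lids, the warmer at (197,190), bottle (304,135), cap (269,259), spoon (210,275), mug (99,194) and mould (457,198). I'll enlarge the rack and warmer.

Run:
```python
import cv2,numpy as np
t=cv2.imread("pics/top0.png")
a=cv2.resize(t[195:250,308:418],None,fx=7,fy=7,interpolation=cv2.INTER_CUBIC)[:, :770]
b=cv2.resize(t[163:218,158:268],None,fx=7,fy=7,interpolation=cv2.INTER_CUBIC)
c=np.vstack([a[:300*2],b])
for i in range(0,110,10):
    cv2.putText(a,str(308+i),(i*7,10),0,.35,(0,255,255)); cv2.line(a,(i*7,12),(i*7,18),(0,255,255))
    cv2.putText(b,str(158+i),(i*7,10),0,.35,(0,255,255)); cv2.line(b,(i*7,12),(i*7,18),(0,255,255))
for j in range(0,55,5):
    cv2.putText(a,str(195+j),(0,j*7+4),0,.3,(0,255,255));cv2.putText(b,str(163+j),(0,j*7+4),0,.3,(0,255,255))
b=cv2.convertScaleAbs(b,alpha=1.8)
cv2.imwrite("pics/a.png",a);cv2.imwrite("pics/b.png",b)
```

```text
(no output)
```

View pics/a.png

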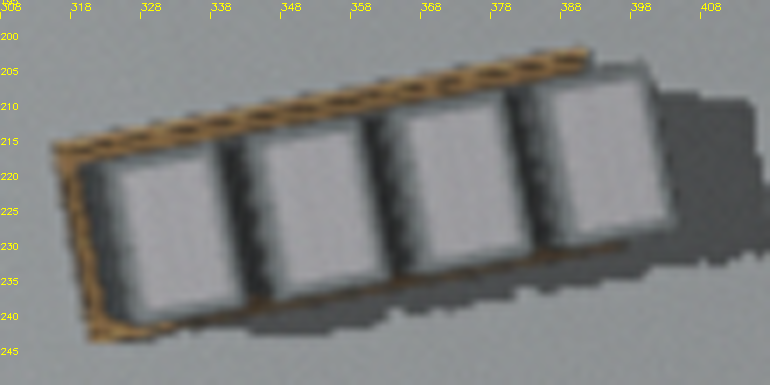

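View pics/b.png

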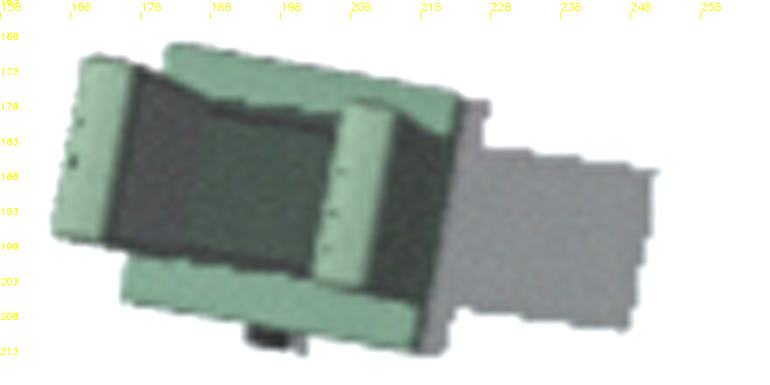

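```bash
cat > h.py <<'E'
import cv2,numpy as np
from bench import *
def proj(n,P):
    p=camera_params(n); c=(np.atleast_2d(P)-p["position"])@p["rotation"]
    s=c[:,:2]/c[:,2:]; s=s*(1+p["k1"]*(s**2).sum(1,keepdims=True)); M=p["mtx"]
    return s*[M[0,0],M[1,1]]+[M[0,2],M[1,2]]
def back(n,uv,z):
    p=camera_params(n);M=p["mtx"]; d=(np.atleast_2d(uv)-[M[0,2],M[1,2]])/[M[0,0],M[1,1]]
    s=d.copy()
    for _ in range(20): s=d/(1+p["k1"]*(s**2).sum(1,keepdims=True))
    r=np.c_[s,np.ones(len(s))]@p["rotation"].T
    return p["position"]+r*((z-p["position"][2])/r[:,2])[:,None]
def W(x,y,a,L):
    L=np.atleast_2d(L).astype(float);c,s=np.cos(a),np.sin(a)
    return np.c_[x+c*L[:,0]-s*L[:,1],y+s*L[:,0]+c*L[:,1],L[:,2]]
E
python3 - <<'E'
from h import *
from scipy.optimize import least_squares
t=cv2.imread("pics/top0.png")
g=cv2.cvtColor(t,cv2.COLOR_BGR2GRAY)
sub=g[200:250,318:408]
big=cv2.resize(t[195:250,308:418],None,fx=7,fy=7,interpolation=cv2.INTER_CUBIC)
# lids: slightly pinkish: B,G,R ; outside is greenish grey
f=big.astype(float); m=((f[...,2]-f[...,1]>-3)&(f.mean(2)>135)&(f[...,0]>f[...,1]+2)).astype(np.uint8)
m=cv2.morphologyEx(m,cv2.MORPH_OPEN,np.ones((9,9)))
n,l,st,ce=cv2.connectedComponentsWithStats(m)
C=[]
for i in range(1,n):
    if st[i,4]<3000: continue
    r=cv2.minAreaRect(np.argwhere(l==i)[:,::-1].astype(np.float32)); bx=cv2.boxPoints(r)
    uv=(bx+.5)/7-.5+[308,195]; w=back("top",uv,.128)
    cc=w.mean(0); C.append(cc); e=np.linalg.norm(np.diff(w[[0,1,2]],axis=0),axis=1)
    print(cc[:2].round(4),e.round(4),np.rad2deg(np.arctan2(*(w[1]-w[0])[[1,0]])).round(1))
C=np.array(C);print(np.diff(C[np.argsort(C[:,1])],axis=0).round(4))
# warmer
px=np.array([(82,55),(135,65),(107,245),(53,235),(345,100),(395,107),(365,288),(312,277),(165,45),(462,95),(418,352),(122,300)])
uv=(px+.5)/7-.5+[158,163]
L=[(35,60,142),(35,38,142),(-35,38,142),(-35,60,142),(35,-38,142),(35,-60,142),(-35,-60,142),(-35,-38,142),(55,62,20),(55,-62,20),(-55,-62,20),(-55,62,20)]
L=np.array(L)/1000
ok=[0,1,2,3,4,5,6,7,9,10]
s=least_squares(lambda p:(proj("top",W(*p,L[ok]))-uv[ok]).ravel(),[.5,.2,0],x_scale=[.01,.01,.1])
print("warmer",s.x,np.rad2deg(s.x[2]),s.fun.reshape(-1,2).round(1).tolist())
for nme,p,z in(("bottle",(306,127),.19),("cap",(269,259),.014),("mug",(99,194),.085),("spoon0",(211,248),0),("spoon1",(210,298),0),("mould",(457,198),.03)): print(nme,back("top",p,z).round(3)[0,:2])
E
```

```text
[ 0.4969 -0.29  ] [0.032  0.0522] -78.3
[ 0.4864 -0.2372] [0.0327 0.0522] -77.7
[ 0.4755 -0.184 ] [0.0324 0.0525] -78.2
[ 0.4647 -0.1312] [0.033  0.0524] -77.1
[[-0.0105  0.0528  0.    ]
 [-0.0108  0.0532  0.    ]
 [-0.0108  0.0527  0.    ]]
warmer [ 0.56454151  0.24066362 -0.14779259] -8.467891897629636 [[-0.2, -0.4], [0.6, -0.4], [-0.1, 0.5], [-0.8, 0.5], [-0.4, -0.7], [0.9, -0.3], [0.5, 0.5], [-0.3, 0.7], [0.0, -0.8], [-0.2, 0.2]]
bottle [ 0.715 -0.055]
cap [0.372 0.036]
mug [0.546 0.497]
spoon0 [0.4   0.206]
spoon1 [0.257 0.205]
mould [ 0.554 -0.49 ]
```

Run:
```python
from h import *
out=[]
for n,crops in(("side",[(215,240,95,95),(235,125,95,95)]),("top",[(310,190,110,65),(158,160,110,65)])):
    t=cv2.imread(f"pics/{n}0.png")
    S=4
    b=cv2.resize(t,None,fx=S,fy=S,interpolation=cv2.INTER_CUBIC)
    def poly(P,c): cv2.polylines(b,[((proj(n,P)+.5)*S-.5).round().astype(int).reshape(-1,1,2)],True,c,1)
    a=np.deg2rad(11.5)
    for k in(-81,-27,27,81):
        for z in(8,128):
            poly(W(.4809,-.2106,a,np.array([(32,k+22,z),(32,k-22,z),(-32,k-22,z),(-32,k+22,z)])/1e3),(0,0,255))
    w=(.5645,.2407,-.1478)
    for s in(1,-1): poly(W(*w,np.array([(35,60*s,142),(35,38*s,142),(-35,38*s,142),(-35,60*s,142)])/1e3),(0,0,255))
    poly(W(*w,np.array([(55,62,20),(55,-62,20),(-55,-62,20),(-55,62,20)])/1e3),(0,255,255))
    for x,y,w_,h in crops: out.append(cv2.resize(b[y*S:(y+h)*S,x*S:(x+w_)*S],(400,int(400*h/w_))))
f=lambda i,j:np.hstack([out[i],out[j]])
im=np.vstack([f(0,1),f(2,3)]); im=im[:636]; im=cv2.resize(im,None,fx=.94,fy=.94)
cv2.imwrite("pics/ov.png",im); print(im.shape)
```

```text
(598, 752, 3)
```

View pics/ov.png

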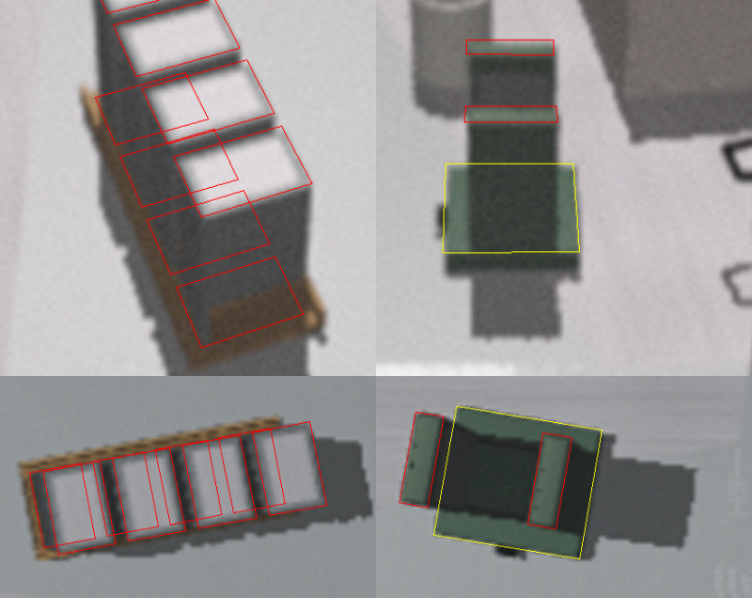

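The overlay shows tin tops, rack floor and warmer outlines matching the pictures in both views within about 1 px. Now working out the first move.

```bash
cat >> h.py <<'E'
TIN={k:W(.4809,-.2106,np.deg2rad(11.5),[0,y,0])[0,:2] for k,y in zip("ABCD",(.081,.027,-.027,-.081))}
def plan(xyz,yaw,start=None):
    o=get_obs(); R=o["eef_rot"]; p=o["tcp_pos"] if start is None else np.array(start)
    cur=np.rad2deg(np.arctan2(R[1,1],R[0,1])); d=(yaw-cur+180)%360-180
    a=np.deg2rad(yaw); y=np.array([np.cos(a),np.sin(a),0]); z=np.array([0,0,-1.]); x=np.cross(y,z)
    v=np.array(xyz)-p; s=np.array([x@v,y@v,z@v])
    print("t",round(o["t"],2),"pos",o["tcp_pos"].round(4),"yaw",cur.round(2),"turn_z(rad)",np.deg2rad(-d).round(4),"rows",round(abs(d)/7.16,1),"then shift",s.round(4),"rows",(np.linalg.norm(v)/.0417).round(1),"j6",o["joints"][5].round(1),"tilt",R[2,:2].round(4),"F",o["force"].round(2))
E
python3 - <<'E'
from h import *
print(TIN)
plan([*TIN["A"],.20],11.5)
plan([*TIN["A"],.20],11.5,start=[.2590,.569,.231])
E
```

```text
{'A': array([ 0.4647512, -0.1312261]), 'B': array([ 0.47551707, -0.18414203]), 'C': array([ 0.48628293, -0.23705797]), 'D': array([ 0.4970488, -0.2899739])}
t 0.1 pos [0.2584 0.5683 0.2302] yaw 65.55 turn_z(rad) 0.9433 rows 7.5 then shift [-0.7266  0.0628  0.0302] rows 17.5 j6 84.1 tilt [ 0.0002 -0.0021] F [ 0.57 -0.14 -0.57]
t 0.1 pos [0.2584 0.5683 0.2302] yaw 65.55 turn_z(rad) 0.9433 rows 7.5 then shift [-0.7272  0.062   0.031 ] rows 17.5 j6 84.1 tilt [ 0.0002 -0.0021] F [ 0.57 -0.14 -0.57]
```

Request:
servo_tool:
  motion: "1 0 0 0 0 0 0.118;1 0 0 0 0 0 0.118;1 0 0 0 0 0 0.118;1 0 0 0 0 0 0.118;1 0 0 0 0 0 0.118;1 0 0 0 0 0 0.118;1 0 0 0 0 0 0.118;1 0 0 0 0 0 0.118;1 -0.0364 0.0031 0.0015 0 0 0;1 -0.0364 0.0031 0.0015 0 0 0;1 -0.0364 0.0031 0.0015 0 0 0;1 -0.0364 0.0031 0.0015 0 0 0"
  grip_force: 30

```text
t: 1.1
tcp_pos: [0.2995, 0.427, 0.2245]
eef_rot: [[-0.2, 0.98, -0.001], [0.98, 0.2, -0.001], [-0.001, -0.001, -1.0]]
force: [1.4, -0.2, 0.0]
grip_width: 0.998
finger_force: 0.0
```

Request:
servo_tool:
  motion: "1 -0.0364 0.0031 0.0015 0 0 0;1 -0.0364 0.0031 0.0015 0 0 0;1 -0.0364 0.0031 0.0015 0 0 0;1 -0.0364 0.0031 0.0015 0 0 0;1 -0.0364 0.0031 0.0015 0 0 0;1 -0.0364 0.0031 0.0015 0 0 0;1 -0.0364 0.0031 0.0015 0 0 0;1 -0.0364 0.0031 0.0015 0 0 0;1 -0.0364 0.0031 0.0015 0 0 0;1 -0.0364 0.0031 0.0015 0 0 0;1 -0.0364 0.0031 0.0015 0 0 0;1 -0.0364 0.0031 0.0015 0 0 0"

```text
t: 2.1
tcp_pos: [0.4228, 0.0062, 0.207]
eef_rot: [[-0.198, 0.98, -0.0], [0.98, 0.198, 0.0], [0.0, -0.0, -1.0]]
force: [0.5, 0.6, 0.8]
grip_width: 1.007
finger_force: 0.0
```

Request:
servo_tool:
  motion: "1 -0.0364 0.0031 0.0015 0 0 0;1 -0.0364 0.0031 0.0015 0 0 0;1 -0.0364 0.0031 0.0015 0 0 0;1 -0.0364 0.0031 0.0015 0 0 0;1 0 0 0 0 0 0;1 0 0 0 0 0 0;1 0 0 0 0 0 0;1 0 0 0 0 0 0"

```text
t: 2.77
tcp_pos: [0.4634, -0.1311, 0.2009]
eef_rot: [[-0.2, 0.98, -0.001], [0.98, 0.2, 0.001], [0.001, -0.001, -1.0]]
force: [0.0, 1.0, 0.2]
grip_width: 0.998
finger_force: 0.0
```

Run:
```python
from h import *
plan([*TIN["A"],.08],11.5)
cv2.imwrite("pics/t1.png",capture("top"))
```

```text
t 2.77 pos [ 0.4634 -0.1311  0.2009] yaw 11.52 turn_z(rad) 0.0003 rows 0.0 then shift [-0.0004  0.0013  0.1209] rows 2.9 j6 55.0 tilt [ 0.001 -0.001] F [0.01 1.   0.17]
```

Request:
servo_tool:
  motion: "1 0 0.001 0.02 0 0 0;1 0 0 0.02 0 0 0;1 0 0 0.02 0 0 0;1 0 0 0.02 0 0 0;1 0 0 0.02 0 0 0;1 0 0 0.02 0 0 0;1 0 0 0 0 0 0;1 0 0 0 0 0 0;-1 0 0 0 0 0 0;-1 0 0 0 0 0 0;-1 0 0 0 0 0 0;-1 0 0 0 0 0 0"
  grip_force: 35

```text
t: 3.82
tcp_pos: [0.4667, -0.1325, 0.0831]
eef_rot: [[-0.199, 0.98, 0.003], [0.98, 0.199, -0.001], [-0.002, 0.003, -1.0]]
force: [-0.2, 0.0, 5.5]
grip_width: 0.747
finger_force: 39.7
```

Request:
servo_tool:
  motion: "-1 0 0 0 0 0 0;-1 0 0 0 0 0 0;-1 0 0 0 0 0 0;-1 0 0 0 0 0 0"

```text
t: 4.15
tcp_pos: [0.4667, -0.1325, 0.0831]
eef_rot: [[-0.199, 0.98, 0.003], [0.98, 0.199, -0.001], [-0.001, 0.003, -1.0]]
force: [0.6, 0.5, 6.7]
grip_width: 0.748
finger_force: 39.8
```

Request:
servo_tool:
  motion: "-1 0 0 -0.003 0 0 0;-1 0 0 -0.003 0 0 0;-1 0 0 -0.003 0 0 0;-1 0 0 -0.003 0 0 0;-1 0 0 0 0 0 0;-1 0 0 0 0 0 0;-1 0 0 0 0 0 0;-1 0 0 0 0 0 0;-1 0 0 0 0 0 0"

```text
t: 4.9
tcp_pos: [0.4649, -0.132, 0.0931]
eef_rot: [[-0.199, 0.98, -0.0], [0.98, 0.199, 0.0], [0.0, -0.0, -1.0]]
force: [0.2, -0.4, -1.6]
grip_width: 0.745
finger_force: 39.3
```

```bash
cat > wt.py <<'E'
from h import *
f=[];tq=[]
for _ in range(10):
    capture("side"); o=get_obs(); f.append(o["force"]); tq.append(o["tau"])
f=np.array(f); print("F",f.mean(0).round(2),"sd",f.std(0).round(2),"tau",np.mean(tq,0).round(3),"tcp",o["tcp_pos"].round(4),"t",o["t"])
E
python3 wt.py
```

```text
F [ 0.2   0.14 -1.46] sd [0.63 0.6  0.46] tau [-1.0000e-03 -3.3640e+01  2.5474e+01  2.0000e-03 -1.0000e-03  0.0000e+00] tcp [ 0.4651 -0.132   0.0933] t 5.4
```

Request:
servo_tool:
  motion: "-1 0 0 0.003 0 0 0;-1 0 0 0.003 0 0 0;-1 0 0 0.003 0 0 0;-1 0 0 0.002 0 0 0;-1 0 0 0 0 0 0;-1 0 0 0 0 0 0;1 0 0 0 0 0 0;1 0 0 0 0 0 0;1 0 0 0 0 0 0;1 0 0 0 0 0 0;1 0 0 0 0 0 0;1 0 0 0 0 0 0"

```text
t: 6.4
tcp_pos: [0.465, -0.132, 0.0822]
eef_rot: [[-0.199, 0.98, -0.0], [0.98, 0.199, 0.0], [0.0, -0.0, -1.0]]
force: [-0.1, -0.5, -0.0]
grip_width: 1.001
finger_force: 0.0
```

Request:
servo_tool:
  motion: "1 0 0 -0.016 0 0 0;1 0 0 -0.016 0 0 0;1 0 0 -0.016 0 0 0;1 0 0 -0.016 0 0 0;1 0 0 -0.016 0 0 0;1 -0.018 0 0 0 0 0;1 -0.018 0 0 0 0 0;1 -0.018 0 0 0 0 0;1 0 0 0 0 0 0;1 0 0 0 0 0 0"

```text
t: 7.23
tcp_pos: [0.4758, -0.1854, 0.1622]
eef_rot: [[-0.197, 0.98, -0.0], [0.98, 0.197, 0.0], [0.0, -0.0, -1.0]]
force: [-0.3, 0.2, 0.4]
grip_width: 0.997
finger_force: 0.0
```

Run:
```python
from h import *
plan([*TIN["B"],.081],11.5)
t=cv2.imread("pics/t1.png");b=capture("top");s=capture("side")
S=4;n="side";v=cv2.resize(s,None,fx=S,fy=S,interpolation=cv2.INTER_CUBIC)
for k in(-81,-27,27,81):
    P=W(.4809,-.2106,np.deg2rad(11.5),np.array([(32,k+22,128),(32,k-22,128),(-32,k-22,128),(-32,k+22,128)])/1e3)
    cv2.polylines(v,[((proj(n,P)+.5)*S-.5).round().astype(int).reshape(-1,1,2)],True,(0,0,255),1)
cv2.imwrite("pics/s2.png",v[200*S:340*S,180*S:360*S])
```

```text
t 7.23 pos [ 0.4758 -0.1854  0.1622] yaw 11.38 turn_z(rad) -0.0021 rows 0.0 then shift [ 0.0013 -0.0001  0.0812] rows 1.9 j6 50.1 tilt [ 0.0004 -0.0001] F [-0.32  0.17  0.39]
```

View pics/s2.png

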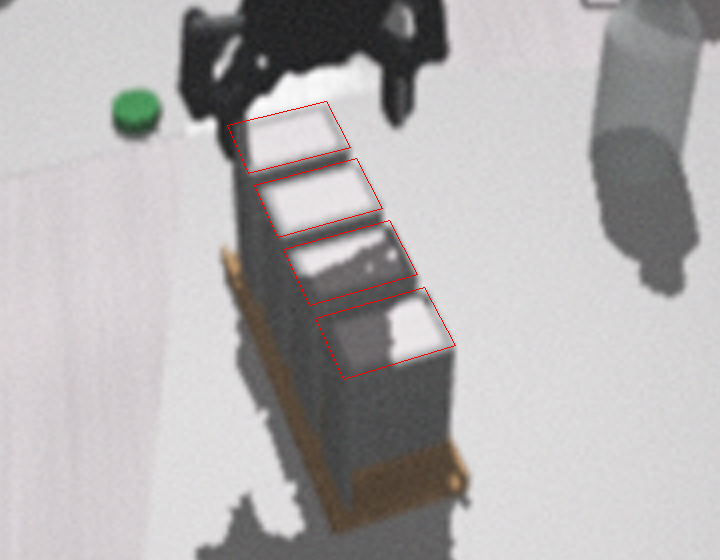

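The side view shows all four tins standing on their outlines, tin A back in its pocket (lid around (290,138) in the crop). On to the second.

Request:
servo_tool:
  motion: "1 0.001 0 0.02 0 0 0;1 0 0 0.02 0 0 0;1 0 0 0.02 0 0 0;1 0 0 0.02 0 0 0;1 0 0 0 0 0 0;-1 0 0 0 0 0 0;-1 0 0 0 0 0 0;-1 0 0 0 0 0 0;-1 0 0 0 0 0 0;-1 0 0 0 0 0 0;-1 0 0 0 0 0 0"

```text
t: 8.25
tcp_pos: [0.4763, -0.1843, 0.0833]
eef_rot: [[-0.199, 0.98, 0.001], [0.98, 0.199, -0.001], [-0.001, 0.001, -1.0]]
force: [0.6, 0.4, 2.1]
grip_width: 0.747
finger_force: 39.6
```

Request:
servo_tool:
  motion: "-1 0 0 -0.003 0 0 0;-1 0 0 -0.003 0 0 0;-1 0 0 -0.003 0 0 0;-1 0 0 -0.003 0 0 0;-1 0 0 0 0 0 0;-1 0 0 0 0 0 0;-1 0 0 0 0 0 0;-1 0 0 0 0 0 0;-1 0 0 0 0 0 0"

```text
t: 9.0
tcp_pos: [0.4754, -0.1839, 0.0941]
eef_rot: [[-0.199, 0.98, -0.0], [0.98, 0.199, 0.0], [0.0, -0.0, -1.0]]
force: [-0.3, 0.0, -1.3]
grip_width: 0.75
finger_force: 39.2
```

```bash
python3 wt.py
```

```text
F [ 0.38 -0.02 -1.35] sd [0.66 0.38 0.51] tau [-0.0000e+00 -3.6225e+01  2.5701e+01  0.0000e+00 -2.0000e-03  0.0000e+00] tcp [ 0.4756 -0.184   0.0943] t 9.5
```

Also empty. Put back, next.

Request:
servo_tool:
  motion: "-1 0 0 0.003 0 0 0;-1 0 0 0.003 0 0 0;-1 0 0 0.003 0 0 0;-1 0 0 0.002 0 0 0;-1 0 0 0 0 0 0;-1 0 0 0 0 0 0;1 0 0 0 0 0 0;1 0 0 0 0 0 0;1 0 0 0 0 0 0;1 0 0 0 0 0 0;1 0 0 0 0 0 0;1 0 0 0 0 0 0"

```text
t: 10.5
tcp_pos: [0.4756, -0.184, 0.0833]
eef_rot: [[-0.199, 0.98, 0.0], [0.98, 0.199, -0.0], [-0.0, 0.0, -1.0]]
force: [0.1, 0.6, -0.4]
grip_width: 0.996
finger_force: 0.0
```

Request:
servo_tool:
  motion: "1 0 0 -0.016 0 0 0;1 0 0 -0.016 0 0 0;1 0 0 -0.016 0 0 0;1 0 0 -0.016 0 0 0;1 0 0 -0.016 0 0 0;1 -0.018 0 0 0 0 0;1 -0.018 0 0 0 0 0;1 -0.018 0 0 0 0 0;1 0 0 0 0 0 0;1 0 0 0 0 0 0"

```text
t: 11.33
tcp_pos: [0.4863, -0.2377, 0.163]
eef_rot: [[-0.197, 0.98, -0.0], [0.98, 0.197, 0.001], [0.001, -0.0, -1.0]]
force: [0.2, -0.0, -0.3]
grip_width: 1.003
finger_force: 0.0
```

Run:
```python
from h import *
plan([*TIN["C"],.081],11.5)
```

```text
t 11.33 pos [ 0.4863 -0.2377  0.163 ] yaw 11.37 turn_z(rad) -0.0023 rows 0.0 then shift [0.0006 0.0001 0.082 ] rows 2.0 j6 45.7 tilt [ 0.0007 -0.0004] F [ 0.22 -0.04 -0.3 ]
```

Request:
servo_tool:
  motion: "1 0.0005 0 0.0205 0 0 0;1 0 0 0.0205 0 0 0;1 0 0 0.0205 0 0 0;1 0 0 0.0205 0 0 0;1 0 0 0 0 0 0;-1 0 0 0 0 0 0;-1 0 0 0 0 0 0;-1 0 0 0 0 0 0;-1 0 0 0 0 0 0;-1 0 0 0 0 0 0;-1 0 0 0 0 0 0"

```text
t: 12.25
tcp_pos: [0.4868, -0.2367, 0.0822]
eef_rot: [[-0.199, 0.98, 0.001], [0.98, 0.199, -0.001], [-0.001, 0.001, -1.0]]
force: [0.6, 0.0, 1.0]
grip_width: 0.745
finger_force: 39.6
```

Request:
servo_tool:
  motion: "-1 0 0 -0.003 0 0 0;-1 0 0 -0.003 0 0 0;-1 0 0 -0.003 0 0 0;-1 0 0 -0.003 0 0 0;-1 0 0 0 0 0 0;-1 0 0 0 0 0 0;-1 0 0 0 0 0 0;-1 0 0 0 0 0 0;-1 0 0 0 0 0 0"

```text
t: 13.0
tcp_pos: [0.4861, -0.2363, 0.0931]
eef_rot: [[-0.199, 0.98, -0.0], [0.98, 0.199, 0.0], [0.0, -0.0, -1.0]]
force: [0.1, 0.4, -1.5]
grip_width: 0.743
finger_force: 39.3
```

```bash
python3 wt.py
```

```text
F [ 0.04  0.12 -1.39] sd [0.43 0.45 0.56] tau [ 0.0000e+00 -3.9237e+01  2.5923e+01  0.0000e+00 -3.0000e-03  0.0000e+00] tcp [ 0.4863 -0.2364  0.0933] t 13.5
```

Request:
servo_tool:
  motion: "-1 0 0 0.003 0 0 0;-1 0 0 0.003 0 0 0;-1 0 0 0.003 0 0 0;-1 0 0 0.002 0 0 0;-1 0 0 0 0 0 0;-1 0 0 0 0 0 0;1 0 0 0 0 0 0;1 0 0 0 0 0 0;1 0 0 0 0 0 0;1 0 0 0 0 0 0;1 0 0 0 0 0 0;1 0 0 0 0 0 0"

```text
t: 14.5
tcp_pos: [0.4863, -0.2365, 0.0824]
eef_rot: [[-0.199, 0.98, 0.0], [0.98, 0.199, -0.0], [-0.0, 0.0, -1.0]]
force: [0.2, -0.4, -0.2]
grip_width: 1.002
finger_force: 0.0
```

Request:
servo_tool:
  motion: "1 0 0 -0.016 0 0 0;1 0 0 -0.016 0 0 0;1 0 0 -0.016 0 0 0;1 0 0 -0.016 0 0 0;1 0 0 -0.016 0 0 0;1 -0.018 0 0 0 0 0;1 -0.018 0 0 0 0 0;1 -0.018 0 0 0 0 0;1 0 0 0 0 0 0;1 0 0 0 0 0 0"

```text
t: 15.33
tcp_pos: [0.4967, -0.2908, 0.161]
eef_rot: [[-0.197, 0.98, -0.001], [0.98, 0.197, 0.001], [0.001, -0.001, -1.0]]
force: [-0.2, 0.9, 0.6]
grip_width: 1.002
finger_force: 0.0
```

Run:
```python
from h import *
plan([*TIN["D"],.081],11.5)
```

```text
t 15.33 pos [ 0.4967 -0.2908  0.161 ] yaw 11.34 turn_z(rad) -0.0028 rows 0.0 then shift [0.0007 0.0005 0.08  ] rows 1.9 j6 41.9 tilt [ 0.0012 -0.0011] F [-0.17  0.91  0.61]
```

Request:
servo_tool:
  motion: "1 0.0005 0.0005 0.02 0 0 0;1 0 0 0.02 0 0 0;1 0 0 0.02 0 0 0;1 0 0 0.02 0 0 0;1 0 0 0 0 0 0;-1 0 0 0 0 0 0;-1 0 0 0 0 0 0;-1 0 0 0 0 0 0;-1 0 0 0 0 0 0;-1 0 0 0 0 0 0;-1 0 0 0 0 0 0"
  grip_force: 50

```text
t: 16.25
tcp_pos: [0.4977, -0.2889, 0.083]
eef_rot: [[-0.199, 0.98, 0.001], [0.98, 0.199, -0.001], [-0.001, 0.001, -1.0]]
force: [0.2, 0.9, -0.6]
grip_width: 0.745
finger_force: 56.9
```

Request:
servo_tool:
  motion: "-1 0 0 -0.003 0 0 0;-1 0 0 -0.003 0 0 0;-1 0 0 -0.003 0 0 0;-1 0 0 -0.003 0 0 0;-1 0 0 0 0 0 0;-1 0 0 0 0 0 0;-1 0 0 0 0 0 0;-1 0 0 0 0 0 0;-1 0 0 0 0 0 0"

```text
t: 17.0
tcp_pos: [0.4972, -0.2886, 0.0941]
eef_rot: [[-0.199, 0.98, -0.0], [0.98, 0.199, 0.0], [0.0, -0.0, -1.0]]
force: [1.4, 0.2, -4.0]
grip_width: 0.743
finger_force: 56.7
```

```bash
python3 wt.py
python3 - <<'E'
from h import *
plan([.5,.03,.22],11.5)
E
```

```text
F [-0.22 -0.21 -3.78] sd [0.51 0.35 0.55] tau [ 0.0000e+00 -4.3777e+01  2.7198e+01 -5.0000e-03 -7.0000e-03  0.0000e+00] tcp [ 0.4974 -0.2888  0.0943] t 17.5
t 17.5 pos [ 0.4974 -0.2888  0.0943] yaw 11.46 turn_z(rad) -0.0007 rows 0.0 then shift [ 0.3119  0.0661 -0.1257] rows 8.2 j6 42.0 tilt [-0.0001 -0.    ] F [ 0.71 -0.26 -3.79]
```

Fourth tin weighs about 0.385 kg: that is the full one. Lift and carry to the free spot at (0.50, 0.03).

Request:
servo_tool:
  motion: "-1 0 0 -0.012 0 0 0;-1 0 0 -0.02 0 0 0;-1 0 0 -0.02 0 0 0;-1 0 0 -0.02 0 0 0;-1 0 0 -0.02 0 0 0;-1 0 0 -0.02 0 0 0;-1 0 0 -0.02 0 0 0;-1 0 0 -0.012 0 0 0;-1 0.008 0.002 0 0 0 0;-1 0.016 0.004 0 0 0 0;-1 0.024 0.005 0 0 0 0;-1 0.03 0.006 0 0 0 0"

```text
t: 18.5
tcp_pos: [0.4974, -0.2073, 0.2364]
eef_rot: [[-0.197, 0.98, -0.003], [0.98, 0.197, 0.002], [0.002, -0.002, -1.0]]
force: [1.0, 1.8, -4.1]
grip_width: 0.741
finger_force: 57.3
```

Request:
servo_tool:
  motion: "-1 0.03 0.006 0 0 0 0;-1 0.03 0.006 0 0 0 0;-1 0.03 0.006 0 0 0 0;-1 0.03 0.006 0 0 0 0;-1 0.03 0.006 0 0 0 0;-1 0.03 0.007 0 0 0 0;-1 0.024 0.006 0 0 0 0;-1 0.02 0.004 0 0 0 0;-1 0.01 0.002 0 0 0 0;-1 0 0 0 0 0 0;-1 0 0 0 0 0 0;-1 0 0 0 0 0 0"

```text
t: 19.5
tcp_pos: [0.4995, 0.0297, 0.2377]
eef_rot: [[-0.198, 0.98, -0.001], [0.98, 0.198, -0.001], [-0.0, -0.001, -1.0]]
force: [0.2, -0.7, -3.6]
grip_width: 0.747
finger_force: 58.2
```

Run:
```python
from h import *
plan([.5,.03,.077],11.5)
b=capture("top");s=capture("side");cv2.imwrite("pics/s3.png",np.vstack([s[90:390,100:460],b[120:330,160:520]]))
```

```text
t 19.5 pos [0.4995 0.0297 0.2377] yaw 11.44 turn_z(rad) -0.0011 rows 0.0 then shift [0.0002 0.0005 0.1607] rows 3.9 j6 74.6 tilt [-0.0003 -0.0013] F [ 0.17 -0.69 -3.63]
```

View pics/s3.png

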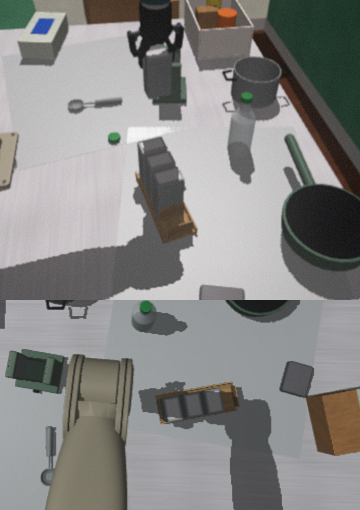

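The tin is held upright over the free spot and three tins remain in the rack. Lower it.

Request:
servo_tool:
  motion: "-1 0 0 0.012 0 0 0;-1 0 0 0.022 0 0 0;-1 0 0 0.022 0 0 0;-1 0 0 0.022 0 0 0;-1 0 0 0.022 0 0 0;-1 0 0 0.022 0 0 0;-1 0 0 0.018 0 0 0;-1 0 0 0.012 0 0 0;-1 0 0 0.005 0 0 0;-1 0 0 0 0 0 0;-1 0 0 0 0 0 0"

```text
t: 20.52
tcp_pos: [0.5006, 0.0295, 0.0817]
eef_rot: [[-0.198, 0.98, 0.0], [0.98, 0.198, -0.0], [-0.0, 0.0, -1.0]]
force: [1.1, -0.3, -3.1]
grip_width: 0.745
finger_force: 58.3
```

Request:
servo_tool:
  motion: "-1 0 0 0.0015 0 0 0;-1 0 0 0.0015 0 0 0;-1 0 0 0.0015 0 0 0;-1 0 0 0 0 0 0;-1 0 0 0 0 0 0"

```text
t: 20.93
tcp_pos: [0.5002, 0.0302, 0.077]
eef_rot: [[-0.199, 0.98, 0.0], [0.98, 0.199, -0.0], [-0.0, 0.0, -1.0]]
force: [0.2, -0.3, -2.6]
grip_width: 0.745
finger_force: 58.3
```

Request:
servo_tool:
  motion: "-1 0 0 0.001 0 0 0;-1 0 0 0.001 0 0 0;-1 0 0 0.001 0 0 0;-1 0 0 0 0 0 0;-1 0 0 0 0 0 0"

```text
t: 21.35
tcp_pos: [0.5004, 0.0302, 0.0749]
eef_rot: [[-0.199, 0.98, 0.0], [0.98, 0.199, -0.0], [-0.0, 0.0, -1.0]]
force: [-1.1, 0.1, 5.7]
grip_width: 0.743
finger_force: 59.2
```

Request:
servo_tool:
  motion: "1 0 0 0 0 0 0;1 0 0 0 0 0 0;1 0 0 0 0 0 0;1 0 0 0 0 0 0;1 0 0 0 0 0 0;1 0 0 0 0 0 0;1 0 0 -0.01 0 0 0;1 0 0 -0.018 0 0 0;1 0 0 -0.018 0 0 0;1 0 0 -0.018 0 0 0;1 0 0 -0.016 0 0 0;1 0 0 0 0 0 0"

```text
t: 22.35
tcp_pos: [0.5031, 0.0299, 0.1581]
eef_rot: [[-0.199, 0.98, 0.007], [0.98, 0.199, -0.001], [-0.002, 0.007, -1.0]]
force: [1.2, -0.8, 0.6]
grip_width: 1.002
finger_force: 0.0
```

Request:
servo_tool:
  motion: "1 0 0 0 0 0 -0.121;1 0 0 0 0 0 -0.121;1 0 0 0 0 0 -0.121;1 0 0 0 0 0 -0.121;1 0 0 0 0 0 -0.121;1 0 0 0 0 0 -0.121;1 0 0 0 0 0 -0.121;1 0 0 0 0 0 -0.121;1 0 0 0 0 0 -0.121;1 0 0 0 0 0 -0.121;1 0 0 0 0 0 -0.121;1 0 0 0 0 0 -0.121"

```text
t: 23.35
tcp_pos: [0.4996, 0.0302, 0.1533]
eef_rot: [[-0.996, -0.087, -0.001], [-0.087, 0.996, 0.0], [0.001, 0.0, -1.0]]
force: [0.0, 0.3, 1.0]
grip_width: 0.997
finger_force: 0.0
```

Request:
servo_tool:
  motion: "1 0 0 0 0 0 -0.119;1 0 0 0 0 0 0;1 0 0 0 0 0 0"

```text
t: 23.6
tcp_pos: [0.4997, 0.0301, 0.1534]
eef_rot: [[-0.981, -0.196, -0.001], [-0.196, 0.981, 0.0], [0.001, 0.0, -1.0]]
force: [0.6, 0.7, 0.3]
grip_width: 1.004
finger_force: 0.0
```

Run:
```python
from h import *
plan([.5003,.0302,.073],101.5)
s=capture("side");cv2.imwrite("pics/s4.png",cv2.resize(s[120:270,170:370],None,fx=3,fy=3))
```

```text
t 23.6 pos [0.4997 0.0301 0.1534] yaw 101.29 turn_z(rad) -0.0036 rows 0.0 then shift [-0.0006 -0.0001  0.0804] rows 1.9 j6 -15.2 tilt [0.0007 0.0002] F [0.57 0.67 0.32]
```

View pics/s4.png

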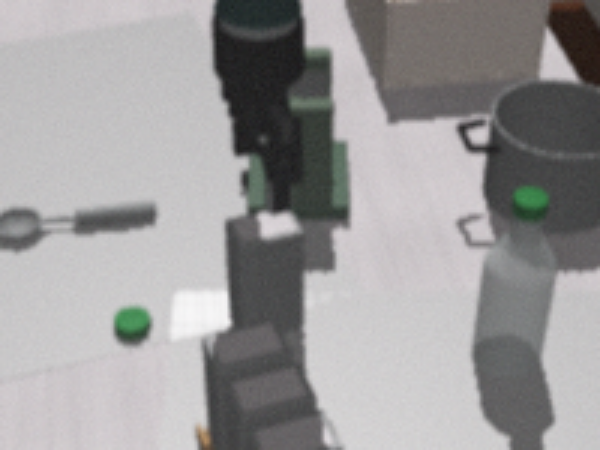

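The tin stands upright on the table at crop (265,270) under the turned open gripper; the cap and spoon are untouched. Regrip the broad faces.

Request:
servo_tool:
  motion: "1 -0.0005 0 0.015 0 0 -0.0035;1 0 0 0.02 0 0 0;1 0 0 0.02 0 0 0;1 0 0 0.016 0 0 0;1 0 0 0.007 0 0 0;1 0 0 0 0 0 0;-1 0 0 0 0 0 0;-1 0 0 0 0 0 0;-1 0 0 0 0 0 0;-1 0 0 0 0 0 0;-1 0 0 0 0 0 0;-1 0 0 0 0 0 0"
  grip_force: 50

```text
t: 24.65
tcp_pos: [0.5021, 0.0297, 0.0772]
eef_rot: [[-0.979, -0.202, 0.003], [-0.202, 0.979, -0.001], [-0.003, -0.002, -1.0]]
force: [0.4, -2.5, 6.3]
grip_width: 0.506
finger_force: 51.3
```

Request:
servo_tool:
  motion: "-1 0 0 0 0 0 0;-1 0 0 0 0 0 0;-1 0 0 0 0 0 0;-1 0 0 0 0 0 0"

```text
t: 24.98
tcp_pos: [0.5021, 0.0296, 0.0772]
eef_rot: [[-0.979, -0.202, 0.003], [-0.202, 0.979, -0.001], [-0.003, -0.002, -1.0]]
force: [0.3, -2.3, 6.6]
grip_width: 0.508
finger_force: 51.4
```

Run:
```python
from h import *
plan([.5645,.2407,.26],171.5)
```

```text
t 24.98 pos [0.5021 0.0296 0.0772] yaw 101.65 turn_z(rad) -1.2192 rows 9.8 then shift [-0.218  -0.0306 -0.1828] rows 6.9 j6 -15.6 tilt [-0.0026 -0.0019] F [ 0.27 -2.3   6.57]
```

Request:
servo_tool:
  motion: "-1 0 0 -0.01 0 0 0;-1 0 0 -0.02 0 0 0;-1 0 0 -0.025 0 0 0;-1 0 0 -0.025 0 0 0;-1 0 0 -0.025 0 0 0;-1 0 0 -0.025 0 0 0;-1 0 0 -0.025 0 0 0;-1 0 0 -0.02 0 0 0;-1 0 0 -0.01 0 0 0;-1 0 0 0 0 0 -0.05;-1 0 0 0 0 0 -0.1;-1 0 0 0 0 0 -0.11"

```text
t: 25.98
tcp_pos: [0.4994, 0.0306, 0.2599]
eef_rot: [[-0.892, -0.452, -0.002], [-0.452, 0.892, 0.001], [0.002, 0.002, -1.0]]
force: [0.5, -0.8, -3.4]
grip_width: 0.516
finger_force: 51.2
```

Request:
servo_tool:
  motion: "-1 0 0 0 0 0 -0.12;-1 0 0 0 0 0 -0.12;-1 0 0 0 0 0 -0.12;-1 0 0 0 0 0 -0.12;-1 0 0 0 0 0 -0.12;-1 0 0 0 0 0 -0.12;-1 0 0 0 0 0 -0.12;-1 0 0 0 0 0 -0.08;-1 0 0 0 0 0 -0.039;-1 0 0 0 0 0 0;-1 0 0 0 0 0 0;-1 0 0 0 0 0 0"

```text
t: 26.98
tcp_pos: [0.4999, 0.0304, 0.2601]
eef_rot: [[-0.148, -0.989, -0.002], [-0.989, 0.148, 0.0], [-0.0, 0.002, -1.0]]
force: [-0.3, 0.4, -2.8]
grip_width: 0.512
finger_force: 51.2
```

Run:
```python
from h import *
plan([.5645,.2407,.26],171.5)
```

```text
t 26.98 pos [0.4999 0.0304 0.2601] yaw 171.47 turn_z(rad) -0.0006 rows 0.0 then shift [-2.175e-01 -3.280e-02  1.000e-04] rows 5.3 j6 -85.4 tilt [-0.0001  0.0018] F [-0.26  0.41 -2.8 ]
```

Request:
servo_tool:
  motion: "-1 -0.012 -0.002 0 0 0 0;-1 -0.022 -0.003 0 0 0 0;-1 -0.027 -0.004 0 0 0 0;-1 -0.027 -0.004 0 0 0 0;-1 -0.027 -0.004 0 0 0 0;-1 -0.027 -0.004 0 0 0 0;-1 -0.027 -0.004 0 0 0 0;-1 -0.027 -0.004 0 0 0 0;-1 -0.0145 -0.002 0 0 0 0;-1 -0.007 -0.002 0 0 0 0;-1 0 0 0 0 0 0;-1 0 0 0 0 0 0"

```text
t: 27.98
tcp_pos: [0.565, 0.24, 0.2605]
eef_rot: [[-0.148, -0.989, -0.001], [-0.989, 0.148, -0.001], [0.001, 0.001, -1.0]]
force: [-0.1, -0.3, -3.6]
grip_width: 0.512
finger_force: 51.4
```

Run:
```python
from h import *
import time
capture("side");capture("side")
plan([.5645,.2407,.0972],171.5)
o=get_obs(); z=o["tcp_pos"][2]-.0772
out=[]
for n,(x,y,w,h) in(("side",(215,60,110,150)),("top",(150,120,110,110))):
    t=capture(n);S=5;b=cv2.resize(t,None,fx=S,fy=S,interpolation=cv2.INTER_CUBIC); b=cv2.convertScaleAbs(b,alpha=1.4)
    x0,y0=o["tcp_pos"][:2]
    for zz in(z,z+.12):
        P=W(x0,y0,np.deg2rad(-8.5),[(.022,.032,zz),(.022,-.032,zz),(-.022,-.032,zz),(-.022,.032,zz)])
        cv2.polylines(b,[((proj(n,P)+.5)*S-.5).round().astype(int).reshape(-1,1,2)],True,(0,0,255),1)
    out.append(cv2.resize(b[y*S:(y+h)*S,x*S:(x+w)*S],(int(550*w/h),550)))
im=np.hstack(out)[:, :800];cv2.imwrite("pics/s5.png",im)
```

```text
t 28.08 pos [0.5649 0.2393 0.2607] yaw 171.44 turn_z(rad) -0.001 rows 0.0 then shift [-0.0013  0.0006  0.1635] rows 3.9 j6 -64.5 tilt [0.0009 0.0006] F [ 0.2   0.18 -4.51]
```

View pics/s5.png

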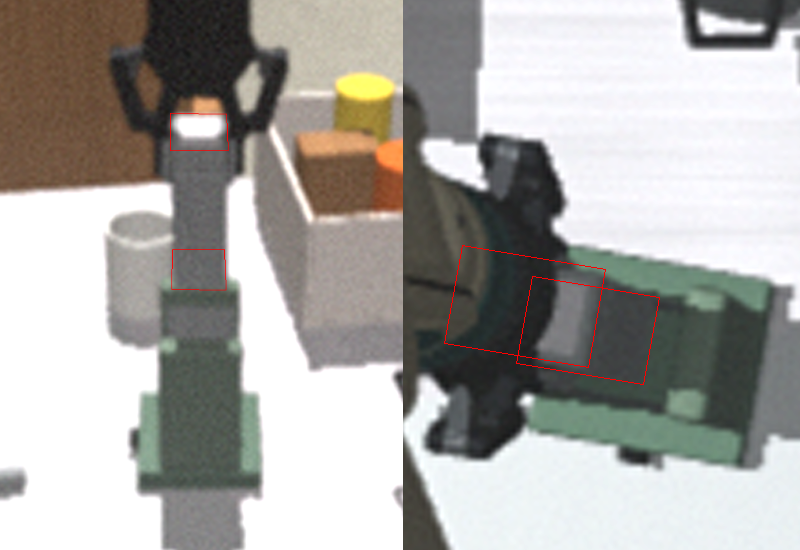

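The held tin coincides with its predicted outline in both views (side lid at (200,127), top lid edge at x≈600). Descend between the cheeks.

Request:
servo_tool:
  motion: "-1 -0.001 0.0005 0.012 0 0 0;-1 0 0 0.02 0 0 0;-1 0 0 0.02 0 0 0;-1 0 0 0.02 0 0 0;-1 0 0 0.02 0 0 0;-1 0 0 0.018 0 0 0;-1 0 0 0.016 0 0 0;-1 0 0 0.014 0 0 0;-1 0 0 0.01 0 0 0;-1 0 0 0.006 0 0 0;-1 0 0 0 0 0 0;-1 0 0 0 0 0 0"

```text
t: 29.18
tcp_pos: [0.565, 0.2414, 0.1048]
eef_rot: [[-0.148, -0.989, -0.0], [-0.989, 0.148, -0.0], [0.0, 0.0, -1.0]]
force: [-0.6, 0.3, -2.9]
grip_width: 0.512
finger_force: 51.3
```

Run:
```python
from h import *
plan([.5645,.2407,.0972],171.5)
```

```text
t 29.18 pos [0.565  0.2414 0.1048] yaw 171.5 turn_z(rad) -0.0 rows 0.0 then shift [0.0008 0.0004 0.0076] rows 0.2 j6 -64.4 tilt [0. 0.] F [-0.57  0.34 -2.87]
```

Request:
servo_tool:
  motion: "-1 0.0005 0 0.002 0 0 0;-1 0 0 0.0015 0 0 0;-1 0 0 0.0015 0 0 0;-1 0 0 0.001 0 0 0;-1 0 0 0 0 0 0;-1 0 0 0 0 0 0;-1 0 0 0 0 0 0"

```text
t: 29.77
tcp_pos: [0.565, 0.2411, 0.0989]
eef_rot: [[-0.148, -0.989, 0.0], [-0.989, 0.148, 0.0], [-0.0, -0.0, -1.0]]
force: [0.2, 0.5, -3.5]
grip_width: 0.51
finger_force: 51.4
```

Request:
servo_tool:
  motion: "-1 0 0 0.001 0 0 0;-1 0 0 0.001 0 0 0;-1 0 0 0 0 0 0;-1 0 0 0 0 0 0;-1 0 0 0 0 0 0"

```text
t: 30.18
tcp_pos: [0.5652, 0.2411, 0.0973]
eef_rot: [[-0.148, -0.989, 0.001], [-0.989, 0.148, 0.0], [-0.0, -0.001, -1.0]]
force: [-0.9, -1.2, 0.1]
grip_width: 0.51
finger_force: 51.4
```

Seated at the expected height (0.0973). Release and rise.

Request:
servo_tool:
  motion: "1 0 0 0 0 0 0;1 0 0 0 0 0 0;1 0 0 0 0 0 0;1 0 0 0 0 0 0;1 0 0 0 0 0 0;1 0 0 0 0 0 0;1 0 0 0 0 0 0;1 0 0 0 0 0 0"

```text
t: 30.85
tcp_pos: [0.5649, 0.241, 0.0968]
eef_rot: [[-0.148, -0.989, -0.0], [-0.989, 0.148, -0.0], [0.0, 0.0, -1.0]]
force: [-0.2, 0.7, -1.3]
grip_width: 1.001
finger_force: 0.0
```

Request:
servo_tool:
  motion: "1 0 0 -0.01 0 0 0;1 0 0 -0.02 0 0 0;1 0 0 -0.02 0 0 0;1 0 0 -0.02 0 0 0;1 0 0 -0.02 0 0 0;1 0 0 -0.02 0 0 0;1 0 0 -0.02 0 0 0;1 0 0 -0.01 0 0 0;1 0.03 0 0 0 0 0;1 0.03 0 0 0 0 0;1 0.03 0 0 0 0 0;1 0.03 0 0 0 0 0"

```text
t: 31.85
tcp_pos: [0.5467, 0.1214, 0.237]
eef_rot: [[-0.147, -0.989, 0.0], [-0.989, 0.147, -0.0], [0.0, -0.0, -1.0]]
force: [1.0, 0.2, -1.1]
grip_width: 1.002
finger_force: 0.0
```

Request:
servo_tool:
  motion: "1 0 -0.03 0 0 0 0;1 0 0.03 0 0 0 0;1 0 0.03 0 0 0 0;1 0 0.03 0 0 0 0;1 0 0.03 0 0 0 0;1 0 0.03 0 0 0 0;1 0 0 0 0 0 0;1 0 0 0 0 0 0;1 0 0 0 0 0 0"

```text
t: 32.6
tcp_pos: [0.429, 0.1402, 0.2372]
eef_rot: [[-0.147, -0.989, 0.002], [-0.989, 0.147, 0.0], [-0.0, -0.002, -1.0]]
force: [0.2, -0.2, 0.3]
grip_width: 0.999
finger_force: 0.0
```

Run:
```python
from h import *
print(get_obs()["tcp_pos"],get_obs()["t"])
out=[]
for n,(x,y,w,h) in(("side",(215,110,110,230)),("top",(150,140,270,120))):
    t=capture(n);S=5;b=cv2.resize(t,None,fx=S,fy=S,interpolation=cv2.INTER_CUBIC)
    b=cv2.convertScaleAbs(b,alpha=1.3)
    T=[(.5645,.2407,-8.5+90,.02)]+[(*TIN[k],11.5,.008) for k in "ABC"]
    for x0,y0,a,z in T:
        zz=z+.12;P=W(x0,y0,np.deg2rad(a),[(.032,.022,zz),(.032,-.022,zz),(-.032,-.022,zz),(-.032,.022,zz)])
        cv2.polylines(b,[((proj(n,P)+.5)*S-.5).round().astype(int).reshape(-1,1,2)],True,(0,0,255),1)
    out.append(b[y*S:(y+h)*S,x*S:(x+w)*S])
a=cv2.resize(out[0],(287,600));c=cv2.resize(out[1],(510,227))
im=np.zeros((600,797,3),np.uint8);im[:,:287]=a;im[:227,287:]=c
cv2.imwrite("pics/s6.png",im)
```

```text
[0.42901345 0.14015039 0.23722601] 32.6
```

View pics/s6.png

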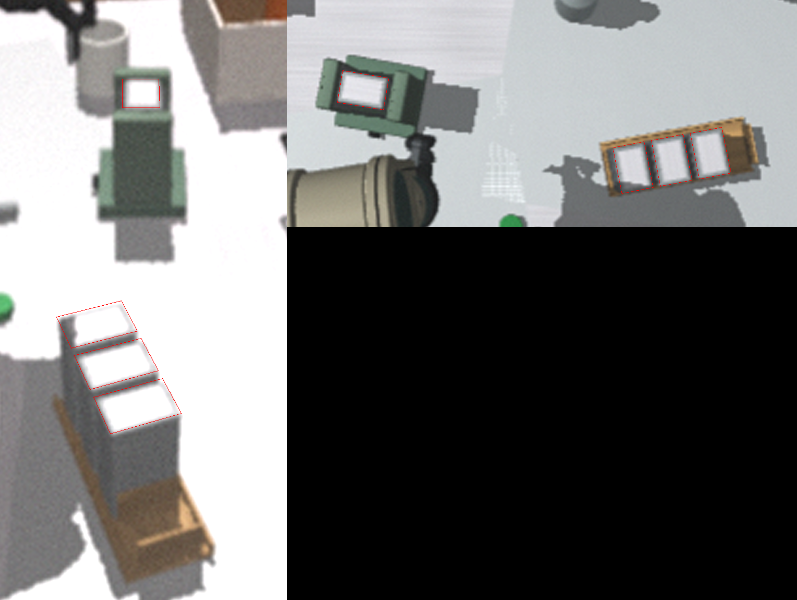

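The full tin is on the seat between the cheeks (side lid at (141,94), top lid at (362,90)). The three empty tins match their outlines in the rack, and the arm is clear.

```bash
python3 -c "
from bench import *
print(close_job())"
```

```text
the job is handed in; nothing more can be done
None
```

The full tin (about 0.385 kg, in the rack pocket farthest to the robot's right) was regripped on the table and stands on the warmer seat; the three empty tins are in the rack and the job was handed in after about 33 s, but no verdict was returned.

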